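Arm the soap stamping press at its guarded switch

ROBOT

A 7-joint arm with a two-finger parallel gripper is mounted at the origin on the work surface. World frame = base frame: x ahead of the robot, y to its left, z up, the work surface at z = 0. Lengths are in m, angles in rad, forces in N, time in s.
With the tool pointing down it reaches from about 0.4 to 0.85 m from the base axis. Payload 4.5 kg.
Tool frame: the origin (TCP) lies where the fingers leave the gripper's body, on its centre line; the fingertips stand 64 mm ahead of it and the grasp point (between the pads) lies 45 mm ahead of it; z points along the fingers, y is the line along which they close (so a half turn about z gives the same grasp; the last joint's range is limited). The gripper opens to 88 mm and grips with 3 to 60 N. Pads are 18 mm wide; open, the fingers measure 123 mm over their backs; the gripper's body (75 mm by 187 mm) begins 45 mm behind the grasp point.
Start: joints at [1.344, 0.689, -0.195, 1.565, 0.157, 0.902, -0.215], TCP at [0.161, -0.604, 0.303] pointing down, gripper open.
Joint ranges: [-3.01, 3.01], [-0.46, 2.08], [-1.47, 1.51], [0.13, 2.56], [-1, 4.14], [0.04, 2.09], [-2.66, 2.66]. Speed limits (rad/s): [2.57, 2.57, 3.14, 3.14, 3.14, 3.14, 3.14].

INTERFACE

Orientations are given as a unit quaternion [x, y, z, w].
In Python, from plant import r gives the robot as it stands.
- The arm moves only by the tool play_rows, never from a script. Its arguments are lists of equal length, an entry for each row: "translation": the shift along the tool's x, y, z in m, a list of three; "delta_rot": the turn, a rotation vector about the tool's x, y, z in degrees, a list of three; "grip": the opening, from -1 (shut) to 1 (fully open). In form: {"translation": [[x, y, z], ...], "delta_rot": [[rx, ry, rz], ...], "grip": [grip, ...]}. A call has 1 to 20 rows; each row shifts and turns the commanded pose from where the row before left it, along the tool's axes as they then stand; what a row does not reach is not made up. A row lasts 1/8 s, in which the tool goes at most 62.5 mm and 10.7 degrees, less where a joint would pass 70% of its speed; a pose out of reach is approached as far as the arm can. A call with a gripper value outside its range is refused whole. The fingers move at their own pace and stop on an object; "squeeze" is the grip in N (left out, the last holds). Time passes only in rows, so rows that do not move let the fingers close. It gives the time, the measured TCP pose, the force, the opening and the grip force at its end, in the units of the state.
- r.get_state(): the state, without advancing time (a new reading comes with each control period).
- r.snapshot(name): name is "side" or "top" or "wrist"; returns the picture (420x560x3 uint8, blue, green, red); there is no depth.
- r.get_calibration(name): a dict with "intrinsics" (3x3 intrinsics, pixels), "k1" (the pictures are not rectified: a ray, as slopes to the right and down, at radius r is drawn at 1 + k1 r^2 times it, then the intrinsics apply), "eye" and "rotation" of the camera in the world. Camera axes: x right, y up, looking along -z (the intrinsics and any distortion apply to the point x, -y, -z); pixel columns grow to the right and rows downward; lengths in m; the calibration is good to about 2 mm. A picture is of the moment at which its call begins: read the wrist's pose just before it. get_calibration takes no time and is no camera call; for the wrist camera it gives the pose at the moment of the call.
- r.finish_job(): hands the job in; it is judged then, once.
Trained networks look in the newest picture that a camera, given by its name, has taken for a name from the list of things; names that differ only in an ending like _2 or _b are one class to them, and where a whole thing is asked for, a point or a joint stands for the part that bears it (a point fixed in the world has none). Each returns a list of dicts, best first, with "confidence" (0 to 1); they miss things now and then, are a little off and sometimes report something else, mostly with a low value. They report only what shows in the picture. A call takes as long as a camera call.
- r.look_for(camera, target): "point" ([x, y, z] in m, in world coordinates, good to about 4 mm: the middle of the surface that is visible of it).
- r.silhouettes(camera, target): "pixels" (420x560 bool, what is visible of it).
The state is a dict: "clock": time; "q": joint angles; "qd": joint speeds; "joint_torque": joint torques, N m; "tool_pos": TCP position; "eef_rot": TCP orientation; "contact_force": force on the tool from outside, world axes, zero at the start; "moment": the same for the moment, N m; "opening": opening from 0.0 (shut) to 1.0 (fully open); "finger_force": force on a finger pad.
Only numpy, scipy, OpenCV 4.12 (cv2) and the standard library are available. Lean on these libraries where they do the work, as an engineer would, in place of code of your own. Each camera call takes 0.05 s, during which the arm holds its last target. There are 200 camera calls.

TASK

Switch on the soap stamping press at its grey control box: lift the lip of the hinged clear guard with a fingertip, push the toggle beneath it over to on (away from the lip, towards the guard's hinge) while the guard is held up, then draw the hand out and let the guard drop fully shut over the switch. Touch lightly, without gripping or forcing anything, and leave the push button, the selector knob and all the loose things as they are.

Things in the scene. Friction and masses are not known exactly. Their poses are not given: they have to be found in the camera images.
- station: Grey steel control box, bolted down: 120 mm deep (x), 240 wide (y), 100 high, flat top panel. Origin: centre of its underside, on the table; x from its front to its back, y to its left as seen from the front, z up. The front faces the robot, turned up to 20 degrees. Guarded switch on the left half of the panel (centre line y = +58 mm); knob, lamp, push button and a bar of soap on the right
- guard (a joint): Clear plastic cap over the toggle, 56 mm wide (51 between its side walls), open beneath, top 137 mm above the table, side walls 32 high; its front slopes steeply down to a narrow steel lip. Hinged at the back. 0 = shut, grows as the lip rises, stops at 1.45 rad. Gravity and a light spring shut it from any angle, so it has to be held up; under 0.5 N at the lip does it
- guard_hinge (a point): Point on the guard's hinge axis in the middle of its width; fixed on the box at x = -22, y = +58, z = 112 mm in the box's frame. The axis runs along the box's y
- guard_lip (a point): Middle of the round bead (5 mm thick, 56 mm long along y) edging the guard's lip, 55 mm in front of the hinge axis and 8 above it; shut, it is 120 mm above the table. It overhangs the box's front face by 17 mm with nothing below it for 70 mm or more, so the tip of a finger that leans forward gets under it from in front
- toggle (a joint): Steel bat toggle under the guard, on its centre line; pivot 26 mm in front of the hinge axis, 104 mm above the table; 28 mm long from the pivot, 6 to 9 thick. 0 = off, leaning 0.35 rad forward (to the lip and robot); 0.7 = on, leaning 0.35 rad back (to the hinge). Snap action: past the middle (0.35) it jumps to the other end and stays there. About 4 N at the tip moves it
- toggle_tip (a point): Point on the toggle's axis 25 mm from its pivot, near its round end. Off: 35 mm in front of the hinge axis, 127 mm above the table; on: 17 mm in front of it, same height
- start (a joint): Push button on the same panel (30 mm wide, black, in an aluminium ring) at x = -33, y = -78 mm in the box's frame, top 118 mm above the table. 0 = out, 6 mm = pressed. Not to be pressed
- selector_mark (a point): Pointer end of the black selector knob (bar grip 32 mm long, top about 144 mm above the table, axis at x = +25, y = -12 mm in the box's frame). Stands at any angle; not to be turned
- soap_on_box: Loose bar of soap, 62 x 62 x 27 mm, lying on the rear right of the box's panel; origin under its centre
- soap_bar: Loose bar of soap, 62 x 62 x 27 mm, on the table in front of the box; origin under its centre
- stamp: Aluminium hand stamp: hexagonal die 42 mm across with an upright round handle 22 mm thick, 75 mm high in all, on the table in front of the box, to the right of the guard; origin under its centre
- oil_bottle: Amber bottle, 54 mm wide, 125 mm high, beside or behind the box; origin under its centre
- jar: Glass jar with a metal lid, 68 mm wide, 75 mm high, beside or behind the box; origin under its centre
- beaker: Open steel beaker, 72 mm wide, 85 mm high, beside or behind the box; origin under its centre
- scraper: Bench scraper lying flat behind the box: steel blade 90 x 108 x 3 mm with a white bar handle 22 mm thick along one edge; origin under its middle

How it is judged:
On the way, in this order (a step that is already met when the one before it is completed fails the run):
1. the guard is raised with the toggle still off (value of joint guard above 0.2 rad and value of joint toggle below 0.25 rad), for 0.1 s.
2. the toggle is pushed over to on while the guard is still held up (value of joint toggle above 0.6 rad and value of joint guard above 0.2 rad), for 0.1 s.
3. the guard has dropped shut (value of joint guard below 0.04 rad), for 0.2 s.
At the end, for the whole second after the job is handed in: The toggle stands at on (above 0.6 of its 0.7 rad), the guard is shut over it (under 0.04 rad), and the push button is out (value of joint toggle above 0.6 rad and value of joint guard below 0.04 rad and value of joint start below 0.002 m); the robot touches nothing.
It fails at once if the guard, toggle or box is gripped or forced: the fingers or the arm press on the control box or its parts with more than 25 N (contact force between any of the fingers, the arm and station above 25 N).
It fails at once if the push button is pressed (value of joint start above 0.003 m).
It fails at once if the selector knob is turned (distance of selector_mark from where it was at the start of the episode above 0.006 m).
It fails at once if a loose thing is lifted, carried or shoved more than 15 mm (distance of any of soap_on_box, soap_bar, stamp, oil_bottle, jar, beaker, scraper from where it was at the start of the episode above 0.015 m).
It also fails if it takes over 45 s, if anything falls off the work surface, if the arm or the gripper's body presses on something with over 40 N, if the wrist force passes 120 N, or if a joint passes its speed limit or range.

## Working session

There is one attempt and no reset: what is moved stays moved. The work goes in short steps, Python scripts to look and compute and a tool call to move; the robot and the scene stay as the last step left them, time stands still between calls to the robot, and variables do not carry over. Pictures are saved under pics/ and viewed, at most 10 in all, crops included, and the job is handed in when it is done.

Besides the shell and the picture viewer there is one more tool, called after "Emit:" as name(argument=value, ...) on one line, values as JSON. play_rows: Moves the arm, as the interface text tells. Its arguments: {"type":"object","properties":{"translation":{"type":"array","items":{"type":"array","items":{"type":"number"}}},"delta_rot":{"type":"array","items":{"type":"array","items":{"type":"number"}}},"grip":{"type":"array","items":{"type":"number"}},"squeeze":{"type":"number"}},"required":["translation","delta_rot","grip"]}

```bash
mkdir -p pics; ls
cat > h.py <<'E'
import numpy as np, cv2
from plant import r
from scipy.spatial.transform import Rotation as R
def proj(c,P):
    P=np.atleast_2d(P); p=(P-np.array(c["eye"]))@np.array(c["rotation"])
    s=np.c_[p[:,0]/-p[:,2],-p[:,1]/-p[:,2]]; s=s*(1+c["k1"]*(s**2).sum(1))[:,None]
    return (np.c_[s,np.ones(len(s))]@np.array(c["intrinsics"]).T)[:,:2]
E
python3 - <<'E'
from h import *
for n in ["side","top"]:
    im=r.snapshot(n); cv2.imwrite(f"pics/{n}0.png",im)
    c=r.get_calibration(n); print(n,c["k1"],np.round(c["eye"],3),np.round(c["rotation"],3).tolist(),np.round(c["intrinsics"],1).tolist())
    for t in ["station","guard","guard_lip","guard_hinge","toggle_tip","start","selector_mark","soap_on_box","soap_bar","stamp","oil_bottle","jar","beaker","scraper"]:
        print(t,[(np.round(d["point"],3).tolist(),round(d["confidence"],2)) for d in r.look_for(n,t)[:2]])
s=r.get_state();print(s["clock"],s["tool_pos"],s["eef_rot"],s["opening"])
E
```

```text
pics
side -0.12307211939104322 [0.425 0.631 0.797] [-0.057, 0.365, 0.918, -0.143] [[419.8, 0.0, 272.9], [0.0, 419.8, 212.1], [0.0, 0.0, 1.0]]
station []
guard [([0.57, -0.1, 0.136], 0.73)]
guard_lip [([0.571, -0.095, 0.135], 0.74), ([0.672, -0.22, 0.128], 0.37)]
guard_hinge [([0.613, -0.094, 0.098], 0.83)]
toggle_tip []
start [([0.566, -0.096, 0.137], 0.69), ([0.61, -0.24, 0.121], 0.59)]
selector_mark [([0.654, -0.158, 0.127], 0.55), ([0.509, -0.279, 0.028], 0.26)]
soap_on_box [([0.671, -0.223, 0.127], 0.93)]
soap_bar [([0.463, -0.156, 0.028], 0.57)]
stamp [([0.512, -0.279, 0.026], 0.92), ([0.669, -0.22, 0.128], 0.43)]
oil_bottle [([0.632, 0.071, 0.074], 0.78)]
jar [([0.652, -0.349, 0.078], 0.59)]
beaker [([0.732, -0.026, 0.058], 0.79), ([0.657, -0.348, 0.082], 0.61)]
scraper [([0.797, -0.243, 0.003], 0.79)]
top -0.11236193150404848 [0.381 0.047 1.284] [0.074, -0.074, -0.685, 0.721] [[499.3, 0.0, 270.2], [0.0, 499.3, 208.0], [0.0, 0.0, 1.0]]
station []
guard [([0.567, -0.111, 0.138], 0.94), ([0.644, -0.162, 0.13], 0.47)]
guard_lip [([0.568, -0.111, 0.135], 0.83)]
guard_hinge [([0.604, -0.144, 0.098], 0.6)]
toggle_tip [([0.606, -0.152, 0.097], 0.58)]
start [([0.618, -0.243, 0.123], 0.57)]
selector_mark [([0.649, -0.162, 0.132], 0.46)]
soap_on_box [([0.667, -0.234, 0.126], 0.77)]
soap_bar [([0.463, -0.172, 0.026], 0.62), ([0.57, -0.112, 0.135], 0.35)]
stamp [([0.5, -0.28, 0.033], 0.74)]
oil_bottle [([0.623, 0.045, 0.084], 0.94)]
jar [([0.568, -0.113, 0.135], 0.59), ([0.655, -0.34, 0.076], 0.56)]
beaker [([0.745, -0.041, 0.043], 0.95), ([0.605, -0.146, 0.098], 0.25)]
scraper [([0.793, -0.247, 0.005], 0.68)]
1.5 [ 0.16120064 -0.60388555  0.30276136] [9.91507421e-01 1.30050105e-01 1.99038953e-05 6.16758669e-05] 1.0017441703454752
```

Run:
```python
from h import *
for n,(x0,y0,x1,y1) in {"side":(60,120,360,345),"top":(260,50,460,200)}.items():
    im=cv2.imread(f"pics/{n}0.png");c=r.get_calibration(n)
    print(n,proj(c,[[.57,-.1,.137],[.618,-.243,.12]]).round())
a=cv2.imread("pics/side0.png");cv2.imwrite("pics/s0.png",a)
```

```text
Traceback (most recent call last):
  File "h.py", line 5, in proj
    P=np.atleast_2d(P); p=(P-np.array(c["eye"]))@np.array(c["rotation"])
                          ~~~~~~~~~~~~~~~~~~~~~~^~~~~~~~~~~~~~~~~~~~~~~~
ValueError: matmul: Input operand 1 has a mismatch in its core dimension 0, with gufunc signature (n?,k),(k,m?)->(n?,m?) (size 4 is different from 3)
```

View pics/top0.png

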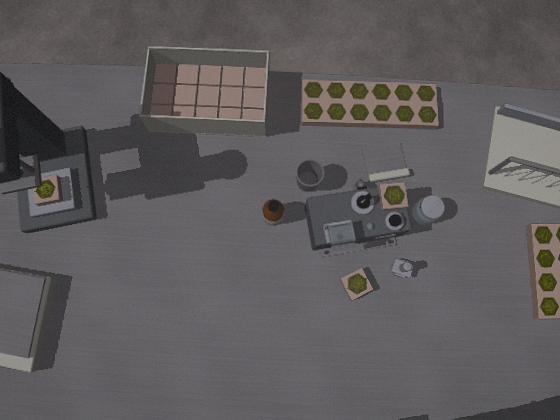

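View pics/side0.png

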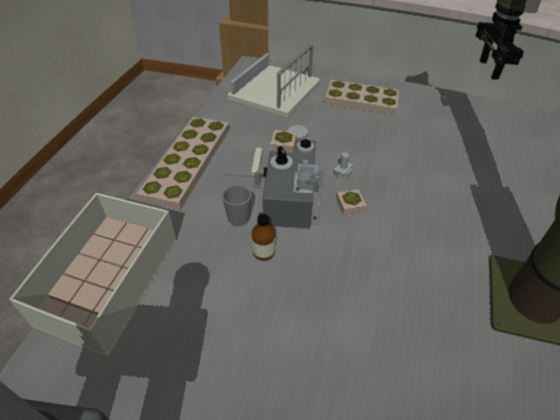

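```bash
sed -i 's/@np.array(c\["rotation"\])/@R.from_quat(c["rotation"]).as_matrix()/' h.py
python3 - <<'E'
from h import *
ims=[]
for n,(x0,y0,x1,y1) in {"side":(245,125,345,245),"top":(295,175,415,265)}.items():
    im=cv2.imread(f"pics/{n}0.png");c=r.get_calibration(n)
    print(n,proj(c,[[.57,-.1,.137],[.618,-.243,.12]]).round())
    k=cv2.resize(im[y0:y1,x0:x1],None,fx=5,fy=5,interpolation=cv2.INTER_CUBIC)
    k=cv2.convertScaleAbs(k,alpha=1.7)
    cv2.imwrite(f"pics/{n}z.png",k)
E
```

```text
side [[308. 175.]
 [304. 142.]]
top [[335. 234.]
 [394. 218.]]
```

View pics/topz.png

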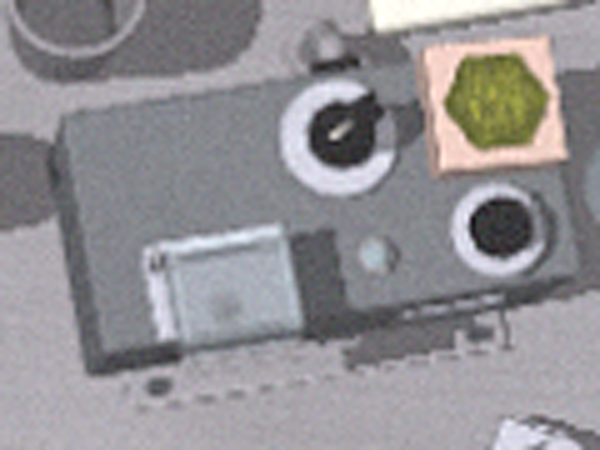

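View pics/sidez.png

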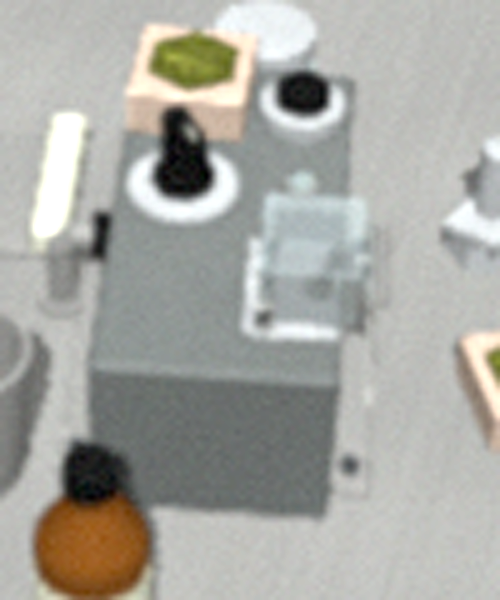

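```bash
cat > fit.py <<'E'
from h import *
from scipy.optimize import least_squares
T=[((60,60*2,100),(306.6,198.6)),((-60,120,100),(312.8,246)),((-33,-78,118),(395,220.2)),((25,-12,103),(362.6,202.6))]
T=[((60,120,100),(306.6,198.6))]+T[1:]
S=[((60,120,100),(264,198.6)),((-60,120,100),(312.6,201)),((-60,-120,100),(316,140.6)),((-60,120,0),(310,228)),((-33,-78,118),(305.6,143.4)),((25,-12,103),(281.6,162))]
ct,cs=r.get_calibration("top"),r.get_calibration("side")
def W(p,B):
    return R.from_euler("z",p[2]).apply(np.array(B)/1000.)+[p[0],p[1],0]
def f(p): return np.r_[(proj(ct,W(p,[a for a,_ in T]))-[b for _,b in T]).ravel(),(proj(cs,W(p,[a for a,_ in S]))-[b for _,b in S]).ravel()]
if __name__=="__main__":
    o=least_squares(f,[.64,-.16,.1],loss="soft_l1");print(o.x,np.degrees(o.x[2]));print(f(o.x).round(1).reshape(-1,2).tolist())
    print(W(o.x,[(-77,58,120),(-22,58,112),(-57,58,127),(-33,-78,118)]).round(4))
E
python3 fit.py
```

```text
[ 0.6289167  -0.16179997  0.21242811] 12.1712343144437
[[-0.7, -0.9], [1.9, -0.0], [-0.5, 0.4], [-0.8, 0.3], [-1.6, -1.0], [0.7, 0.1], [-0.2, -1.3], [0.5, 1.1], [0.1, -0.7], [0.1, -0.3]]
[[ 0.5414 -0.1213  0.12  ]
 [ 0.5952 -0.1097  0.112 ]
 [ 0.561  -0.1171  0.127 ]
 [ 0.6131 -0.245   0.118 ]]
```

Emit:
play_rows(translation=[[0,0,0],[0.029,-0.032,0],[0.029,-0.032,0],[0.029,-0.032,0],[0.029,-0.032,0],[0.029,-0.032,0],[0.029,-0.032,0],[0.029,-0.032,0],[0.029,-0.032,0],[0.029,-0.032,0],[0.029,-0.032,0],[0.029,-0.032,0],[0.029,-0.032,0],[0,0,0],[0,0,0],[0,0,0],[0,0,0],[0,0,0],[0,0,0],[0,0,0]], delta_rot=[[0,0,2.77],[0,0,0],[0,0,0],[0,0,0],[0,0,0],[0,0,0],[0,0,0],[0,0,0],[0,0,0],[0,0,0],[0,0,0],[0,0,0],[0,0,0],[0,9,0],[0,9,0],[0,9,0],[0,9,0],[0,9,0],[0,0,0],[0,0,0]], grip=[-1,-1,-1,-1,-1,-1,-1,-1,-1,-1,-1,-1,-1,-1,-1,-1,-1,-1,-1,-1])

```text
clock: 4.0
tool_pos: [0.4052, -0.1398, 0.2965]
eef_rot: [0.968, 0.125, 0.202, -0.077]
contact_force: [0.1, -0.4, 1.1]
opening: 0.006
finger_force: 0.0
```

Run:
```python
from h import *
s=r.get_state();M=R.from_quat(s["eef_rot"]).as_matrix();print(np.array(s["tool_pos"]).round(4),M.round(3).tolist(),np.array(s["q"]).round(2))
im=r.snapshot("wrist");cv2.imwrite("pics/w0.png",cv2.convertScaleAbs(im,alpha=1.6))
c=r.get_calibration("wrist");print(c["eye"],c["rotation"])
import fit
print(proj(c,fit.W([.6289,-.1618,.2124],[(-77,58,120),(-22,58,112),(-77,86,120),(-77,30,120),(-33,-78,118),(60,120,100),(-60,120,100),(-60,-120,100)])).round())
for t in ["guard","guard_lip","guard_hinge","toggle_tip","start"]: print(t,[(np.round(d["point"],3).tolist(),round(d["confidence"],2)) for d in r.look_for("wrist",t)[:2]])
```

```text
[ 0.4052 -0.1398  0.2965] [[0.888, 0.273, 0.371], [0.21, -0.957, 0.2], [0.41, -0.099, -0.907]] [ 0.97  0.52 -0.8   2.32  0.49  0.14 -1.5 ]
[ 0.4472111  -0.13735903  0.40441472] [ 0.07162635  0.00815025 -0.60287791  0.79456999]
[[327. 134.]
 [330.  75.]
 [293. 133.]
 [361. 135.]
 [501.  85.]
 [268.  -4.]
 [259. 121.]
 [544. 127.]]
guard [([0.566, -0.115, 0.14], 0.79), ([0.466, -0.172, 0.026], 0.33)]
guard_lip [([0.567, -0.118, 0.136], 0.9)]
guard_hinge [([0.595, -0.16, 0.104], 0.57), ([0.569, -0.119, 0.134], 0.35)]
toggle_tip []
start [([0.611, -0.24, 0.123], 0.79)]
```

View pics/w0.png

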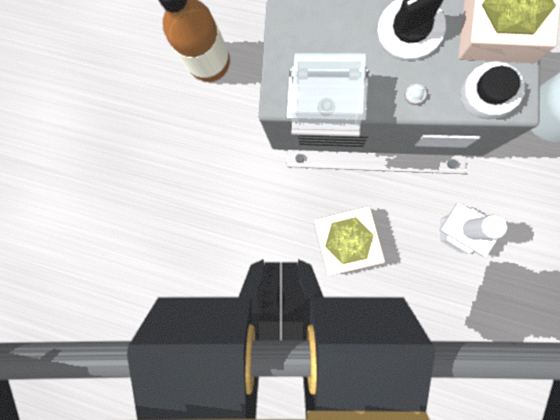

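```bash
cat > go.py <<'E'
from h import *
H=np.array([.5952,-.1097]);yaw=.2124;f=np.array([np.cos(yaw),np.sin(yaw),0]);l=np.array([-f[1],f[0],0]);up=np.array([0,0,1.])
def target(F,z,a,side=0):   # U corner F mm in front of hinge, height z mm
    a=np.radians(a);d=np.sin(a)*f-np.cos(a)*up;x=np.cos(a)*f+np.sin(a)*up
    U=np.r_[H,0]-F/1e3*f+z/1e3*up+side/1e3*l
    return U-.009*x-.064*d, np.c_[x,np.cross(d,x),d]
def state():
    s=r.get_state();M=R.from_quat(s["eef_rot"]).as_matrix();p=np.array(s["tool_pos"])
    U=p+.009*M[:,0]+.064*M[:,2];v=U-np.r_[H,0]
    print("clk %.2f U: F %.1f side %.1f z %.1f lean %.1f ytilt %.1f yaw %.1f"%(s["clock"],-1e3*v@f,1e3*v@l,1e3*U[2],np.degrees(np.arctan2(M[:,2]@f,-M[2,2])),np.degrees(np.arcsin(M[2,1])),np.degrees(np.arctan2(-M[0,1]*-1,-M[1,1]))),"force",np.array(s["contact_force"]).round(2),"q",np.array(s["q"]).round(2))
    return p,M
def plan(*wps):  # (F,z,lean)
    p,M=state()
    for w in wps:
        P,N=target(*w); rv=np.degrees(R.from_matrix(M.T@N).as_rotvec())
        print(w,"trans(mm)",(1e3*M.T@(P-p)).round(1),"rot",rv.round(1)); p,M=P,N
E
python3 -c "
from go import *
plan((100,130,30),(85,92,30))"
```

```text
clk 4.30 U: F 158.4 side 18.9 z 242.0 lean 24.0 ytilt -5.7 yaw 16.0 force [ 0.26  0.57 -0.37] q [ 0.96  0.52 -0.8   2.32  0.49  0.14 -1.5 ]
(100, 130, 30) trans(mm) [  0.6  26.1 124.7] rot [-6.8  5.9  0.8]
(85, 92, 30) trans(mm) [-6.   0.  40.4] rot [0. 0. 0.]
```

Emit:
play_rows(translation=[[0,0.0065,0.031],[0,0.0065,0.031],[0,0.0065,0.031],[0,0.0065,0.031],[0,0,0],[0,0,0],[0,0,0]], delta_rot=[[0,0,0],[0,0,0],[0,0,0],[0,0,0],[-3.4,3,0.4],[-3.4,3,0.4],[0,0,0]], grip=[-1,-1,-1,-1,-1,-1,-1])

```text
clock: 5.18
tool_pos: [0.4085, -0.1221, 0.2111]
eef_rot: [0.973, 0.146, 0.164, -0.077]
contact_force: [0.5, 0.4, 0.2]
opening: 0.009
finger_force: 0.0
```

```bash
python3 -c "
from go import *
plan((85,92,30))
plan((85,92,38))"
```

```text
clk 5.17 U: F 155.4 side 36.2 z 154.4 lean 19.6 ytilt -5.9 yaw 18.1 force [0.51 0.4  0.18] q [ 1.07  0.95 -1.3   2.37  1.56  0.67 -2.59]
(85, 92, 30) trans(mm) [31.6 40.1 80.2] rot [-7.8 10.2  2.9]
clk 5.17 U: F 155.4 side 36.2 z 154.4 lean 19.6 ytilt -5.9 yaw 18.1 force [0.51 0.4  0.18] q [ 1.07  0.95 -1.3   2.37  1.56  0.67 -2.59]
(85, 92, 38) trans(mm) [23.2 40.1 83.6] rot [-8.1 18.2  2.4]
```

```bash
cat > fk.py <<'E'
from h import *
from scipy.optimize import least_squares
import itertools
s=r.get_state()
D=[([1.344,.689,-.195,1.565,.157,.902,-.215],[.1612,-.60389,.30276],[.991507,.13005,0,0]),
([.965,.52,-.8,2.32,.49,.14,-1.5],[.4052,-.1398,.2965],[.968,.125,.202,-.077]),
(s["q"],s["tool_pos"],s["eef_rot"])]
def fk(q,par,sg):
    h,L1,L2,L3,e1,e2,w,o7,o1=par
    M=np.eye(3);p=np.array([0,0,h]);E=R.from_euler
    def rot(ax,a):
        nonlocal M; M=M@E(ax,a).as_matrix()
    def tr(x,z):
        nonlocal p; p=p+M@[x,0,z]
    rot("z",sg[0]*q[0]+o1);rot("y",q[1]);tr(e1,L1);rot("z",sg[1]*q[2]);rot("y",q[3]);tr(e2,L2)
    rot("z",sg[2]*q[4]);rot("y",q[5]);tr(w,L3);rot("z",sg[3]*q[6]+o7)
    return p,M
def res(par,sg):
    o=[]
    for q,p,u in D:
        P,M=fk(q,par,sg);o+=list(10*(P-p)*3)+list((M-R.from_quat(u).as_matrix()).ravel())
    return np.array(o)
if __name__=="__main__":
    L=[]
    for sg in itertools.product([1,-1],repeat=4):
      for o1 in (0,np.pi/2,np.pi,-np.pi/2):
       for o7 in (0,np.pi/2,np.pi,-np.pi/2):
        a=least_squares(res,[.3,.4,.35,.25,0,0,0,o7,o1],args=(sg,));L.append((a.cost,sg,a.x.round(3).tolist()))
    L.sort(key=lambda t:t[0]); [print(t) for t in L[:3]]
E
python3 fk.py
```

```text
(np.float64(0.013948836905190576), (-1, -1, -1, -1), [0.04, 0.574, 0.283, 0.112, -0.087, -0.068, -0.067, 1.494, -0.08])
(np.float64(0.013948836905190696), (-1, -1, -1, -1), [0.04, 0.574, 0.283, 0.112, -0.087, -0.068, -0.067, 1.494, -0.08])
(np.float64(0.013948836905190701), (-1, -1, -1, -1), [0.04, 0.574, 0.283, 0.112, -0.087, -0.068, -0.067, 1.494, -0.08])
```

```bash
sed -i 's/w,o7,o1=par/w,o7,o1,o5,o3,o2,o4,o6=par/; s/rot("y",q\[1\])/rot("y",q[1]+o2)/; s/rot("y",q\[3\])/rot("y",q[3]+o4)/; s/rot("y",q\[5\])/rot("y",q[5]+o6)/; s/sg\[1\]\*q\[2\]/sg[1]*q[2]+o3/; s/sg\[2\]\*q\[4\]/sg[2]*q[4]+o5/; s/o7,o1\],args/o7,o1,0,0,0,0,0],args/' fk.py
python3 - <<'E'
import fk,numpy as np,itertools
from scipy.optimize import least_squares
sg=(-1,)*4
for reg in (1e-3,1e-2,1e-1):
    a=least_squares(lambda p:np.r_[fk.res(p,sg),reg*(p-[.3,.4,.35,.2,0,0,0,0,0,0,0,0,0,0])],[.3,.4,.35,.2,0,0,0,0,0,0,0,0,0,0])
    print(reg,(fk.res(a.x,sg)**2).sum(),a.x.round(3))
    a=least_squares(lambda p:np.r_[fk.res(p,sg),reg*(p-[.3,.4,.35,.2,0,0,0,np.pi/2,0,0,0,0,0,0])],[.3,.4,.35,.2,0,0,0,np.pi/2,0,0,0,0,0,0])
    print(reg,(fk.res(a.x,sg)**2).sum(),a.x.round(3)); print(fk.res(a.x,sg).reshape(3,12).round(2).tolist())
E
```

```text
0.001 0.0019358655897842715 [-0.166  0.585  0.234  0.019 -0.178 -0.11  -0.118  1.459 -0.069  0.011
 -0.026  0.043 -0.026 -0.007]
0.001 0.0019358655971756658 [-0.166  0.585  0.234  0.019 -0.178 -0.11  -0.118  1.459 -0.069  0.011
 -0.026  0.043 -0.026 -0.007]
[[0.0, -0.0, 0.0, -0.0, 0.01, -0.0, 0.01, 0.0, 0.01, -0.0, -0.01, 0.0], [0.0, 0.0, -0.0, -0.0, -0.01, 0.01, -0.01, -0.01, -0.02, 0.0, 0.02, 0.0], [-0.0, -0.0, 0.0, 0.0, -0.0, -0.0, -0.01, -0.0, 0.0, -0.0, -0.01, -0.0]]
0.01 0.0019359580527482725 [-0.165  0.585  0.235  0.02  -0.178 -0.11  -0.118  1.459 -0.069  0.011
 -0.026  0.043 -0.026 -0.007]
0.01 0.00193596629351537 [-0.165  0.585  0.235  0.02  -0.178 -0.11  -0.118  1.459 -0.069  0.011
 -0.026  0.043 -0.026 -0.007]
[[0.0, -0.0, 0.0, -0.0, 0.01, -0.0, 0.01, 0.0, 0.01, -0.0, -0.01, 0.0], [0.0, 0.0, -0.0, -0.0, -0.01, 0.01, -0.01, -0.01, -0.02, 0.0, 0.02, 0.0], [-0.0, -0.0, 0.0, 0.0, -0.0, -0.0, -0.01, -0.0, 0.0, -0.0, -0.01, -0.0]]
0.1 0.0024776165559527346 [-0.077  0.585  0.256  0.06  -0.145 -0.088 -0.096  1.456 -0.063  0.017
 -0.033  0.034 -0.022 -0.01 ]
0.1 0.0024432087875504867 [-0.072  0.584  0.257  0.062 -0.143 -0.088 -0.094  1.463 -0.062  0.011
 -0.035  0.035 -0.021 -0.011]
[[0.0, 0.0, 0.0, -0.0, 0.01, -0.01, 0.01, 0.0, 0.0, -0.01, -0.0, 0.0], [0.01, 0.0, -0.01, 0.0, -0.02, 0.01, -0.01, -0.01, -0.03, 0.0, 0.02, -0.0], [-0.0, -0.0, 0.01, 0.0, -0.0, -0.01, -0.0, -0.0, 0.0, -0.01, -0.0, -0.0]]
```

Emit:
play_rows(translation=[[0,0,-0.03],[0,0,-0.03],[0,0,-0.03],[0,0,0],[0,0,0],[0,0,0],[0,0,0],[0,0,0],[0,0,0],[0,0,0],[0,0,0],[0,0,0],[0,0,0],[0,0,0],[0,0,0],[0,0,0],[0,0,0],[0,0,0],[0,0,0],[0,0,0]], delta_rot=[[-2,-7,0],[-2,-7,0],[-2,-6,0],[0,0,-10.5],[0,0,-10.5],[0,0,-10.5],[0,0,-10.5],[0,0,-10.5],[0,0,-10.5],[0,0,-10.5],[0,0,-10.5],[0,0,-10.5],[0,0,-10.5],[0,0,-10.5],[0,0,-10.5],[0,0,-10.5],[0,0,-10.5],[0,0,-10.5],[0,0,-10.5],[0,0,-10.5]], grip=[-1,-1,-1,-1,-1,-1,-1,-1,-1,-1,-1,-1,-1,-1,-1,-1,-1,-1,-1,-1])

```text
clock: 7.68
tool_pos: [0.3925, -0.1356, 0.2961]
eef_rot: [-0.137, 0.991, -0.004, 0.006]
contact_force: [-0.5, -0.4, 0.1]
opening: 0.007
finger_force: 0.0
```

Run:
```python
from go import *
state();s=r.get_state();print(s["q"].tolist() if hasattr(s["q"],"tolist") else s["q"],s["tool_pos"],s["eef_rot"])
```

```text
clk 7.67 U: F 211.8 side 16.3 z 232.0 lean 0.7 ytilt -0.6 yaw -164.3 force [-0.48 -0.43  0.08] q [ 1.03  0.82 -1.45  2.15  0.96  1.11  0.91]
[1.0296660945471094, 0.8192329930334946, -1.453313283632463, 2.1518774142758677, 0.9625230429020066, 1.1052533792690467, 0.9134002810631412] [ 0.3924904  -0.13557087  0.29612666] [-0.13657423  0.99059996 -0.00431532  0.00636968]
```

Run:
```python
import fk,numpy as np
from scipy.optimize import least_squares
from h import *
s=r.get_state()
D=[(fk.D[0][0],fk.D[0][1],fk.D[0][2],1),(fk.D[1][0],fk.D[1][1],fk.D[1][2],.1),([1.07,.95,-1.3,2.37,1.56,.67,-2.59],[.4085,-.1221,.2111],[.973,.146,.164,-.077],.3),(s["q"],s["tool_pos"],s["eef_rot"],1)]
sg=(-1,)*4
# orientation only first
def ro(o):
    out=[]
    for q,p,u,w in D:
        M=fk.fk(q,np.r_[np.zeros(7),o],sg)[1]; out+=list(w*R.from_matrix(M.T@R.from_quat(u).as_matrix()).as_rotvec())
    return np.array(out)
a=least_squares(lambda o:np.r_[ro(o),.05*(o-[np.pi/2,0,0,0,0,0,0])],[1.57,0,0,0,0,0,0])
print(a.x.round(3));print(np.degrees(ro(a.x)).reshape(-1,3).round(2).tolist())
b=ro(np.array([np.pi/2,0,0,0,0,0,0]));print(np.degrees(b).reshape(-1,3).round(2).tolist())
def rp(g):
    return np.concatenate([w*(fk.fk(q,np.r_[g,np.pi/2,np.zeros(6)],sg)[0]-p) for q,p,u,w in D])
a=least_squares(lambda g:np.r_[rp(g),.003*(g-[.3,.4,.35,.25,0,0,0])],[.3,.4,.35,.25,0,0,0]);print(a.x.round(3),(1e3*rp(a.x)).reshape(-1,3).round(1).tolist())
```

```text
[ 1.577e+00  6.000e-03 -1.000e-03 -0.000e+00  1.000e-03 -1.000e-03
  1.000e-03]
[[0.0, -0.0, 0.0], [-0.0, 0.04, -0.03], [0.0, -0.02, 0.08], [0.01, -0.01, -0.02]]
[[0.05, -0.04, -0.0], [0.02, 0.03, -0.03], [0.04, -0.03, 0.1], [0.0, 0.0, -0.0]]
[ 0.702  0.193  0.343  0.179  0.329 -0.07   0.065] [[27.4, 11.3, 1.5], [4.7, -10.0, -4.1], [-3.4, 7.6, -8.0], [1.4, -6.0, 1.3]]
```

```bash
cat > arm.py <<'E'
from h import *
def frames(q,t):
    E=lambda ax,a:R.from_euler(ax,a).as_matrix()
    R1=E("z",-q[0]);R2=R1@E("y",q[1]);R3=R2@E("z",-q[2]);R4=R3@E("y",q[3]);R5=R4@E("z",-q[4]);R6=R5@E("y",q[5]);R7=R6@E("z",-q[6]+np.pi/2)
    return R1,R2,R3,R4,R5,R6,R7
def rows(q):
    R1,R2,R3,R4,R5,R6,R7=frames(q,0)
    return np.c_[R1[:,2],R1[:,0],R2[:,2],R3[:,0],R4[:,0],R4[:,2],R6[:,0],R6[:,2]] # h,a1,L1,e1,e2,L2,w,L3
s=r.get_state()
D=[([1.344,.689,-.195,1.565,.157,.902,-.215],[.1612,-.60389,.30276],1),([.965,.52,-.8,2.32,.49,.14,-1.5],[.4052,-.1398,.2965],.5),([1.07,.95,-1.3,2.37,1.56,.67,-2.59],[.4085,-.1221,.2111],.5),([1.0296660945471094, 0.8192329930334946, -1.453313283632463, 2.1518774142758677, 0.9625230429020066, 1.1052533792690467, 0.9134002810631412],[.39249,-.13557,.29613],1)]
A=np.vstack([w*rows(q) for q,p,w in D]);b=np.concatenate([w*np.array(p) for q,p,w in D])
t0=np.array([.32,0,.4,0.,0.,.36,0,.25])
if __name__=="__main__":
    for m in ([0,2,5,7],[0,2,5,6,7],[0,1,2,5,7],[0,2,3,4,5,7],[0,2,3,4,5,6,7],list(range(8))):
        x=t0*0; B=A[:,m];lam=.003
        x[m]=np.linalg.lstsq(np.vstack([B,lam*np.eye(len(m))]),np.r_[b,lam*t0[m]],rcond=None)[0]
        print(m,x.round(3),(1e3*(A@x-b)).round(1).tolist())
E
python3 arm.py
```

```text
[0, 2, 5, 7] [0.261 0.    0.586 0.    0.    0.321 0.    0.217] [38.3, 16.8, -6.1, -0.8, 5.8, 1.9, 0.6, -8.0, 2.4, 4.2, -3.4, 3.9]
[0, 2, 5, 6, 7] [ 0.258  0.     0.586  0.     0.     0.318 -0.003  0.216] [38.4, 16.6, -6.1, -0.6, 5.6, 2.8, 0.1, -7.9, 2.7, 4.0, -3.3, 3.3]
[0, 1, 2, 5, 7] [0.292 0.029 0.545 0.    0.    0.319 0.    0.22 ] [38.0, 15.9, -7.8, 1.4, 2.4, -0.5, -0.5, -6.6, 5.4, 2.2, -4.2, 5.4]
[0, 2, 3, 4, 5, 7] [ 0.262  0.     0.579 -0.029 -0.021  0.34   0.     0.224] [36.8, 15.0, 4.7, -0.7, 7.5, -2.8, 0.0, -5.2, -2.2, 2.8, -4.0, -2.2]
[0, 2, 3, 4, 5, 6, 7] [ 0.252  0.     0.576 -0.029 -0.023  0.332 -0.007  0.219] [36.8, 15.1, 4.9, 0.0, 6.7, -1.0, -1.0, -5.0, -1.8, 3.2, -3.6, -3.5]
[0, 1, 2, 3, 4, 5, 6, 7] [ 0.3    0.05   0.499 -0.033 -0.031  0.327 -0.008  0.22 ] [35.6, 14.1, 4.4, 4.3, 0.3, -6.3, -3.0, -2.3, 2.4, 0.6, -4.7, -2.4]
```

```bash
sed -i 's/R6\[:,0\],R6\[:,2\]\]/R6[:,0],R6[:,2],R1[:,1],R4[:,1],R6[:,1]]/; s/\.25\])/.25,0,0,0])/' arm.py; sed -i 's/for m in .*:$/for m in ([0,2,5,7,8],[0,2,5,7,9],[0,2,5,7,10],[0,2,5,7,8,9],[0,2,5,7,8,9,10],[0,1,2,5,7,8,9,10]):/' arm.py; python3 arm.py
```

```text
[0, 2, 5, 7, 8] [ 0.328  0.     0.583  0.     0.     0.344  0.     0.27  -0.033  0.
  0.   ] [13.6, -4.6, -8.2, 0.3, 4.6, 0.6, -2.6, -1.3, 3.9, -12.6, -2.8, 6.0]
[0, 2, 5, 7, 9] [ 0.335  0.     0.556  0.     0.     0.337  0.     0.243  0.    -0.04
  0.   ] [3.3, 9.7, 4.4, -0.8, -1.9, 0.5, 2.2, -1.3, -1.4, 11.6, 0.8, -4.0]
[0, 2, 5, 7, 10] [ 0.265  0.     0.563  0.     0.     0.324  0.     0.203  0.     0.
 -0.025] [13.6, 17.8, -7.5, -3.5, -2.8, -2.4, 6.2, -3.7, 6.5, 16.8, -2.2, 5.4]
[0, 2, 5, 7, 8, 9] [ 0.35   0.     0.563  0.     0.     0.345  0.     0.265 -0.019 -0.027
  0.   ] [0.2, -0.1, 0.0, -0.1, -0.2, 0.2, -0.1, 0.4, 0.6, 0.0, -0.1, -0.5]
[0, 2, 5, 7, 8, 9, 10] [ 0.35   0.     0.563  0.     0.     0.345  0.     0.265 -0.019 -0.028
  0.   ] [0.2, -0.1, 0.1, -0.1, -0.2, 0.2, -0.1, 0.4, 0.6, -0.0, -0.1, -0.5]
[0, 1, 2, 5, 7, 8, 9, 10] [ 0.347 -0.002  0.566  0.     0.     0.345  0.     0.265 -0.019 -0.027
 -0.   ] [0.1, -0.1, 0.0, -0.3, -0.0, 0.3, -0.0, 0.3, 0.5, 0.0, -0.1, -0.4]
```

```bash
cat > ik.py <<'E'
from h import *
import arm
from scipy.optimize import least_squares
T=np.array([.35,0,.563,0,0,.345,0,.265,-.019,-.027,0])
lo=np.array([-3.01,-.46,-1.47,.13,-1,.04,-2.66]);hi=np.array([3.01,2.08,1.51,2.56,4.14,2.09,2.66])
def fk(q): return arm.rows(q)@T, arm.frames(q,0)[-1]
def err(q,P,N):
    p,M=fk(q);return np.r_[P-p,.3*R.from_matrix(N@M.T).as_rotvec()]
def jac(q):
    p,M=fk(q);J=np.zeros((6,7))
    for i in range(7):
        d=np.array(q,float);d[i]+=1e-5;a,B=fk(d);J[:3,i]=(a-p)/1e-5;J[3:,i]=.3*R.from_matrix(B@M.T).as_rotvec()/1e-5
    return J
def ik(q0,P,N,w=.02):
    return least_squares(lambda q:np.r_[err(q,P,N)*100,w*(q-q0)],np.clip(q0,lo+.01,hi-.01),bounds=(lo+.02,hi-.02)).x
def sim(q,moves,sub=10,lam=0.01):
    q=np.array(q,float);p,N=fk(q)
    for t,rv in moves:
        for k in range(sub):
            p=p+N@np.array(t)/sub;N=N@R.from_rotvec(np.radians(rv)/sub).as_matrix()
            J=jac(q);q=np.clip(q+J.T@np.linalg.solve(J@J.T+lam**2*np.eye(6),err(q,p,N)),lo,hi)
    return q
E
python3 - <<'E'
from ik import *
from go import target
q0=[1.344,.689,-.195,1.565,.157,.902,-.215]
mv=[([0,0,0],[0,0,2.77])]+[([.029,-.032,0],[0,0,0])]*12+[([0,0,0],[0,9,0])]*5
for lam in (.001,.03,.1): print("sim",lam,sim(q0,mv[:13],lam=lam).round(2),sim(q0,mv,lam=lam).round(2))
rng=np.random.default_rng(0);best={}
for lean in (25,35,45):
  for flip in (0,1):
    out=[]
    for k in range(25):
        q=rng.uniform(lo,hi);Q=[]
        for F,z in ((85,92),(48,95),(40,121),(22,126)):
            P,N=target(F,z,lean)
            if flip:N=N@np.diag([-1,-1,1.])
            q=ik(q,P,N);Q.append((np.linalg.norm(err(q,P,N)),np.min(np.r_[q-lo,hi-q]),q))
        if max(a[0] for a in Q)<.003: out.append((min(a[1] for a in Q),Q[0][2].round(2).tolist(),Q[3][2].round(2).tolist()))
    out.sort(reverse=True);print(lean,flip,len(out));[print(o) for o in out[:2]]
E
```

```text
sim 0.001 [ 0.34  0.47 -0.13  2.08  0.1   0.6  -1.22] [ 1.16  0.57 -0.93  2.51  0.03  0.04 -0.92]
sim 0.03 [ 0.34  0.47 -0.13  2.08  0.1   0.6  -1.22] [ 1.17  0.57 -0.93  2.5   0.03  0.04 -0.92]
sim 0.1 [ 0.34  0.47 -0.13  2.08  0.1   0.6  -1.22] [ 1.18  0.57 -0.94  2.44  0.04  0.04 -0.92]Traceback (most recent call last):
  File "<stdin>", line 15, in <module>
  File "ik.py", line 15, in ik
    return least_squares(lambda q:np.r_[err(q,P,N)*100,w*(q-q0)],np.clip(q0,lo+.01,hi-.01),bounds=(lo+.02,hi-.02)).x
           ~~~~~~~~~~~~~^^^^^^^^^^^^^^^^^^^^^^^^^^^^^^^^^^^^^^^^^^^^^^^^^^^^^^^^^^^^^^^^^^^^^^^^^^^^^^^^^^^^^^^^^^
    return func(*args, **kwargs)
    raise ValueError("Initial guess is outside of provided bounds")
ValueError: Initial guess is outside of provided bounds
```

```bash
sed -i 's/lo+.01,hi-.01/lo+.03,hi-.03/' ik.py
cat > sol.py <<'E'
from ik import *
from go import target
rng=np.random.default_rng(0)
for lean in (25,35,45):
  for flip in (0,1):
    out=[]
    for k in range(12):
        q=rng.uniform(lo,hi);Q=[]
        for F,z in ((85,92),(40,121),(22,126)):
            P,N=target(F,z,lean)
            if flip:N=N@np.diag([-1,-1,1.])
            q=ik(q,P,N,.01);Q.append((np.linalg.norm(err(q,P,N)),np.min(np.r_[q-lo,hi-q]),q))
            if Q[-1][0]>.004: break
        else: out.append((min(a[1] for a in Q),Q[0][2].round(2).tolist(),Q[-1][2].round(2).tolist()))
    out.sort(reverse=True);print(lean,flip,len(out));[print(o) for o in out[:2]]
E
time timeout 500 python3 sol.py
```

```text
25 0 3
(np.float64(0.14732085588741303), [0.49, 0.83, -0.32, 2.35, 3.09, 0.4, 2.15], [0.41, 0.77, -0.3, 2.19, 3.04, 0.19, 2.12])
(np.float64(0.020000000000000462), [0.64, 0.88, -0.58, 2.34, 2.62, 0.44, 2.64], [0.5, 0.78, -0.44, 2.18, 2.54, 0.21, 2.64])
25 1 8
(np.float64(0.22886194827815665), [0.85, 1.01, -0.97, 2.33, 2.13, 0.66, 0.02], [0.75, 0.91, -0.89, 2.17, 1.89, 0.5, 0.2])
(np.float64(0.20159287188257108), [0.69, 0.89, -0.66, 2.34, 2.49, 0.47, -0.37], [0.54, 0.79, -0.51, 2.18, 2.37, 0.24, -0.33])
35 0 7
(np.float64(0.08931462124120282), [0.55, 0.93, -0.31, 2.47, 3.28, 0.74, 2.07], [0.49, 0.83, -0.34, 2.31, 3.23, 0.51, 2.01])
(np.float64(0.08606915050152653), [0.78, 1.0, -0.72, 2.46, 2.82, 0.73, 2.57], [0.69, 0.9, -0.7, 2.3, 2.72, 0.53, 2.57])
35 1 5
(np.float64(0.11354893427210166), [1.0, 1.22, -1.21, 2.45, 2.32, 0.95, -0.0], [0.93, 1.12, -1.21, 2.29, 2.17, 0.82, 0.08])
(np.float64(0.11106141816775361), [0.95, 1.14, -1.07, 2.45, 2.44, 0.86, -0.14], [0.87, 1.04, -1.05, 2.29, 2.3, 0.7, -0.08])
45 0 8
(np.float64(0.020000000000000462), [0.9, 1.17, -0.83, 2.54, 2.97, 0.99, 2.64], [0.83, 1.06, -0.86, 2.41, 2.86, 0.82, 2.61])
(np.float64(0.020000000000000462), [0.9, 1.17, -0.83, 2.54, 2.97, 0.99, 2.64], [0.83, 1.06, -0.86, 2.41, 2.86, 0.82, 2.61])
45 1 10
(np.float64(0.020422287544882733), [1.11, 1.48, -1.41, 2.54, 2.44, 1.2, 0.14], [1.04, 1.39, -1.45, 2.4, 2.33, 1.11, 0.16])
(np.float64(0.020000000000985674), [1.12, 1.5, -1.45, 2.54, 2.41, 1.23, 0.17], [1.04, 1.39, -1.45, 2.4, 2.33, 1.11, 0.16])
real	0m35.562s
user	0m35.966s
sys	0m0.142s
```

```bash
python3 - <<'E'
s=open('go.py').read()
s=s.replace("np.c_[x,np.cross(d,x),d]","np.c_[-x,-np.cross(d,x),d]").replace("U=p+.009*M[:,0]","U=p-.009*M[:,0]")
s=s.replace("np.degrees(np.arctan2(-M[0,1]*-1,-M[1,1]))","np.degrees(np.arctan2(-M[0,1],M[1,1]))")
open('go.py','w').write(s)
E
cat > pl.py <<'E'
from go import *
from ik import sim,fk,err,lo,hi
def mvs(wps):
    p,M=state();q=np.array(r.get_state()["q"])
    for w in wps:
        P,N=target(*w[:3]);n=w[3];t=M.T@(P-p);rv=np.degrees(R.from_matrix(M.T@N).as_rotvec())
        # n equal rows: translation fixed in world, rotation uniform
        ms=[];Mi=M
        S=R.from_rotvec(np.radians(rv)/n).as_matrix()
        for k in range(n): ms.append((Mi.T@(P-p)/n,rv/n)); Mi=Mi@S
        q=sim(q,ms); e=err(q,P,N)
        print(w,"tool mm/row",[(1e3*m[0]).round(1).tolist() for m in ms[:20 if np.abs(rv).max()>1 else 1]],"rot/row",(rv/n).round(2),"q",q.round(2),"err mm",1e3*np.linalg.norm(e[:3]).round(4))
        p,M=P,N
E
python3 -c "
from pl import *
mvs([(110,150,15,6),(85,92,28,6),(48,92,28,4),(40,121,28,4),(22,126,28,4)])"
```

```text
clk 7.67 U: F 193.9 side 17.4 z 232.2 lean 0.7 ytilt -0.6 yaw 15.7 force [-0.48 -0.43  0.08] q [ 1.03  0.82 -1.45  2.15  0.96  1.11  0.91]
(110, 150, 15, 6) tool mm/row [[-11.0, -3.5, 14.6], [-10.4, -3.3, 15.0], [-9.8, -3.2, 15.5], [-9.2, -3.2, 15.9], [-8.6, -3.1, 16.2], [-7.9, -3.0, 16.6]] rot/row [-0.02 -2.39  0.6 ] q [ 0.97  0.99 -1.32  2.21  1.45  0.9   0.57] err mm 1.6
(85, 92, 28, 6) tool mm/row [[0.8, -0.0, 11.0], [1.3, -0.0, 11.0], [1.7, -0.0, 10.9], [2.1, -0.0, 10.9], [2.5, -0.0, 10.8], [2.9, -0.0, 10.7]] rot/row [-0.   -2.17 -0.  ] q [ 1.    1.22 -1.32  2.36  2.01  0.98  0.22] err mm 2.6
(48, 92, 28, 4) tool mm/row [[-8.2, -0.0, 4.3]] rot/row [0. 0. 0.] q [ 0.95  1.22 -1.31  2.27  1.97  0.95  0.27] err mm 2.6
(40, 121, 28, 4) tool mm/row [[-5.2, 0.0, -5.5]] rot/row [0. 0. 0.] q [ 0.95  1.15 -1.33  2.24  1.88  0.92  0.32] err mm 2.6
(22, 126, 28, 4) tool mm/row [[-4.6, 0.0, 1.0]] rot/row [0. 0. 0.] q [ 0.93  1.15 -1.33  2.2   1.85  0.9   0.35] err mm 2.6
```

Emit:
play_rows(translation=[[-0.011,-0.0035,0.0146],[-0.0104,-0.0033,0.015],[-0.0098,-0.0032,0.0155],[-0.0092,-0.0032,0.0159],[-0.0086,-0.0031,0.0162],[-0.0079,-0.003,0.0166],[0.0008,0,0.011],[0.0013,0,0.011],[0.0017,0,0.011],[0.0021,0,0.011],[0.0025,0,0.0108],[0.0029,0,0.0107],[0,0,0]], delta_rot=[[0,-2.4,0.6],[0,-2.4,0.6],[0,-2.4,0.6],[0,-2.4,0.6],[0,-2.4,0.6],[0,-2.4,0.6],[0,-2.2,0],[0,-2.2,0],[0,-2.2,0],[0,-2.2,0],[0,-2.2,0],[0,-2.2,0],[0,0,0]], grip=[-1,-1,-1,-1,-1,-1,-1,-1,-1,-1,-1,-1,-1])

```text
clock: 9.3
tool_pos: [0.473, -0.1362, 0.1423]
eef_rot: [-0.102, 0.965, 0.025, 0.24]
contact_force: [0.3, -0.8, -0.4]
opening: 0.002
finger_force: 0.0
```

Run:
```python
from pl import *
mvs([(85,92,28,2),(48,92,28,4)])
im=r.snapshot("wrist");cv2.imwrite("pics/w1.png",cv2.convertScaleAbs(im,alpha=1.5))
c=r.get_calibration("wrist")
def bx(F,s,z): return np.r_[H,0]-F/1e3*f+s/1e3*l+z/1e3*up
print(proj(c,[bx(55,28,120),bx(55,-28,120),bx(55,0,120),bx(0,0,112),bx(38,62,100),bx(38,-178,100),bx(11,-136,118)]).round())
p,M=fk(r.get_state()["q"]);print(proj(c,p+.064*M[:,2]-.009*M[:,0]).round())
```

```text
clk 9.30 U: F 87.2 side -0.3 z 90.0 lean 27.9 ytilt -0.0 yaw 12.1 force [ 0.27 -0.82 -0.44] q [ 0.99  1.21 -1.3   2.37  2.03  0.97  0.2 ]
(85, 92, 28, 2) tool mm/row [[-1.4, 0.1, -0.4]] rot/row [-0.04 -0.06 -0.04] q [ 0.99  1.21 -1.3   2.36  2.02  0.96  0.21] err mm 0.9
(48, 92, 28, 4) tool mm/row [[-8.2, -0.0, 4.3]] rot/row [0. 0. 0.] q [ 0.94  1.21 -1.29  2.27  1.98  0.94  0.26] err mm 0.9
[[336. 383.]
 [220. 383.]
 [278. 383.]
 [279. 399.]
 [389. 355.]
 [-46. 359.]
 [ 41. 408.]]
[[278. 297.]]
```

View pics/w1.png

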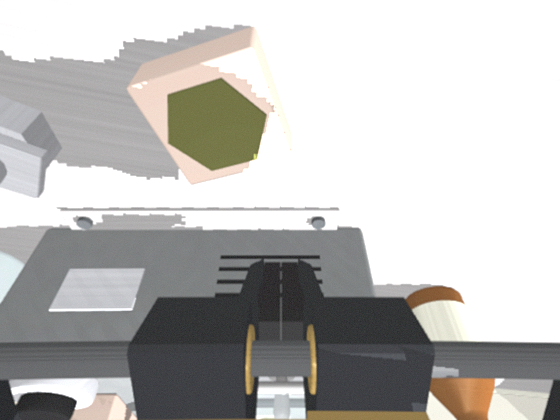

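Emit:
play_rows(translation=[[-0.009,0,0.0036],[-0.009,0,0.0036],[-0.009,0,0.0036],[-0.009,0,0.0036],[0,0,0]], delta_rot=[[0,0,0],[0,0,0],[0,0,0],[0,0,0],[0,0,0]], grip=[-1,-1,-1,-1,-1])

```text
clock: 9.98
tool_pos: [0.5124, -0.1275, 0.1479]
eef_rot: [-0.101, 0.965, 0.026, 0.243]
contact_force: [-0.2, 0.0, 0.2]
opening: 0.003
finger_force: 0.0
```

Run:
```python
from pl import *
mvs([(48,104,28,3),(44.5,112,28,3),(41,121,28,3),(22,127,28,5)])
im=r.snapshot("side");c=r.get_calibration("side")
cv2.imwrite("pics/s1.png",cv2.resize(cv2.convertScaleAbs(im[110:250,220:400],alpha=1.6),None,fx=4,fy=4,interpolation=cv2.INTER_CUBIC))
```

```text
clk 9.97 U: F 46.5 side -0.1 z 95.8 lean 28.2 ytilt 0.1 yaw 11.9 force [-0.16  0.05  0.22] q [ 0.95  1.2  -1.3   2.27  1.98  0.94  0.26]
(48, 104, 28, 3) tool mm/row [[-0.9, -0.0, -2.7]] rot/row [-0.02  0.08 -0.08] q [ 0.95  1.18 -1.3   2.27  1.95  0.93  0.27] err mm 1.0
(44.5, 112, 28, 3) tool mm/row [[-2.3, 0.0, -1.8]] rot/row [0. 0. 0.] q [ 0.95  1.17 -1.31  2.26  1.92  0.91  0.29] err mm 1.0
(41, 121, 28, 3) tool mm/row [[-2.4, -0.0, -2.1]] rot/row [0. 0. 0.] q [ 0.95  1.15 -1.31  2.25  1.89  0.9   0.3 ] err mm 1.0
(22, 127, 28, 5) tool mm/row [[-3.9, 0.0, 0.7]] rot/row [0. 0. 0.] q [ 0.93  1.13 -1.31  2.2   1.86  0.89  0.34] err mm 1.0
```

View pics/s1.png

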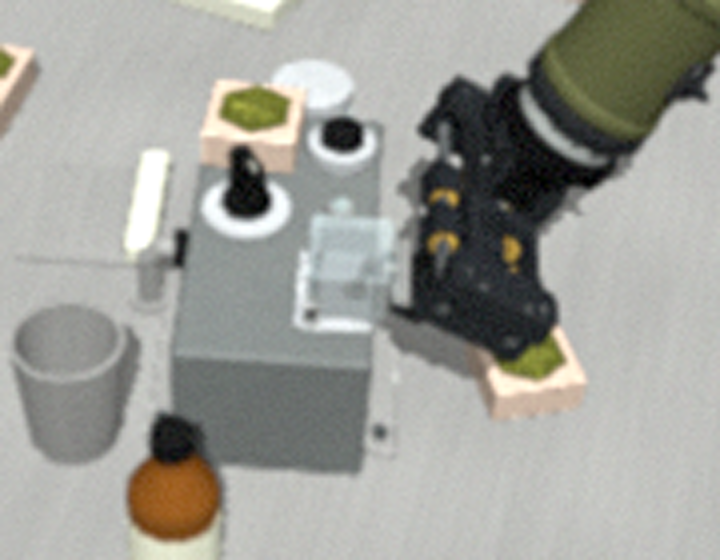

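Emit:
play_rows(translation=[[-0.001,0,-0.0027],[-0.001,0,-0.0027],[-0.001,0,-0.0027],[-0.0023,0,-0.0018],[-0.0023,0,-0.0018],[-0.0023,0,-0.0018],[0,0,0]], delta_rot=[[0,0,0],[0,0,0],[0,0,0],[0,0,0],[0,0,0],[0,0,0],[0,0,0]], grip=[-1,-1,-1,-1,-1,-1,-1])

```text
clock: 10.9
tool_pos: [0.5139, -0.1273, 0.1645]
eef_rot: [-0.101, 0.965, 0.026, 0.242]
contact_force: [-1.2, -0.3, 0.7]
opening: 0.006
finger_force: 0.8
```

Run:
```python
from pl import *
mvs([(41,121,28,3),(22,127,28,5)])
im=r.snapshot("side")
cv2.imwrite("pics/s2.png",cv2.resize(cv2.convertScaleAbs(im[150:210,280:360],alpha=1.6),None,fx=8,fy=8,interpolation=cv2.INTER_CUBIC))
```

```text
clk 10.90 U: F 45.0 side -0.2 z 112.3 lean 28.2 ytilt 0.0 yaw 11.9 force [-1.2  -0.26  0.67] q [ 0.95  1.17 -1.31  2.26  1.93  0.92  0.28]
(41, 121, 28, 3) tool mm/row [[-2.6, 0.0, -1.9]] rot/row [-0.02  0.07 -0.08] q [ 0.95  1.15 -1.31  2.25  1.89  0.9   0.3 ] err mm 1.0
(22, 127, 28, 5) tool mm/row [[-3.9, 0.0, 0.7]] rot/row [0. 0. 0.] q [ 0.93  1.13 -1.31  2.2   1.86  0.89  0.34] err mm 1.0
```

View pics/s2.png

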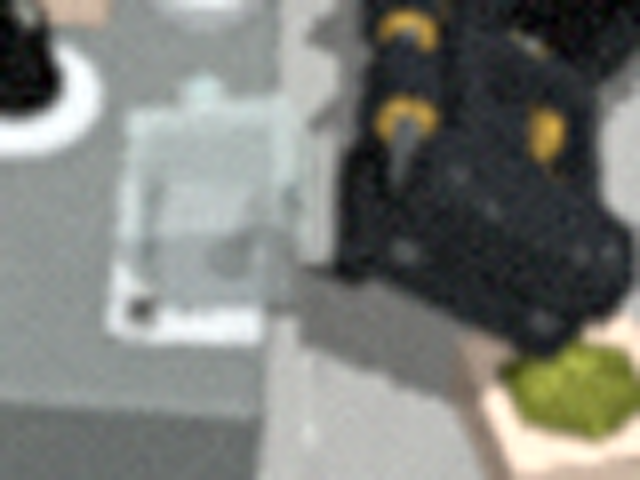

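Emit:
play_rows(translation=[[-0.0026,0,-0.0019],[-0.0026,0,-0.0019],[-0.0026,0,-0.0019],[0,0,0],[0,0,0]], delta_rot=[[0,0,0],[0,0,0],[0,0,0],[0,0,0],[0,0,0]], grip=[-1,-1,-1,-1,-1])

```text
clock: 11.58
tool_pos: [0.5183, -0.1265, 0.1731]
eef_rot: [-0.101, 0.965, 0.026, 0.243]
contact_force: [-0.2, 0.6, -0.5]
opening: 0.005
finger_force: 0.1
```

Run:
```python
from pl import *
mvs([(32,125,28,4),(22,127,28,4)])
im=r.snapshot("side")
cv2.imwrite("pics/s3.png",cv2.resize(cv2.convertScaleAbs(im[150:210,280:360],alpha=1.6),None,fx=8,fy=8,interpolation=cv2.INTER_CUBIC))
```

```text
clk 11.57 U: F 40.5 side -0.3 z 121.0 lean 28.2 ytilt 0.1 yaw 11.9 force [-0.18  0.58 -0.49] q [ 0.95  1.15 -1.32  2.25  1.9   0.91  0.29]
(32, 125, 28, 4) tool mm/row [[-2.4, 0.1, 0.1]] rot/row [-0.02  0.06 -0.06] q [ 0.94  1.14 -1.31  2.22  1.87  0.89  0.32] err mm 1.0
(22, 127, 28, 4) tool mm/row [[-2.4, -0.0, 0.7]] rot/row [0. 0. 0.] q [ 0.93  1.13 -1.31  2.2   1.86  0.89  0.34] err mm 1.0
```

View pics/s3.png

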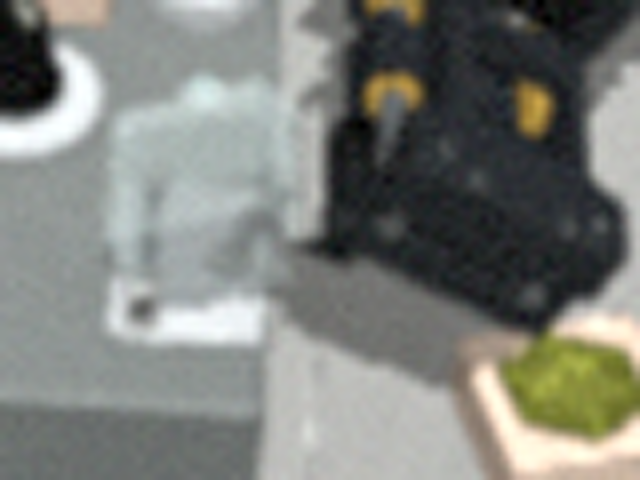

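Emit:
play_rows(translation=[[-0.0024,0,0.0001],[-0.0024,0,0.0001],[-0.0024,0,0.0001],[-0.0024,0,0.0001]], delta_rot=[[0,0,0],[0,0,0],[0,0,0],[0,0,0]], grip=[-1,-1,-1,-1])

```text
clock: 12.12
tool_pos: [0.5257, -0.1249, 0.1767]
eef_rot: [-0.101, 0.965, 0.026, 0.241]
contact_force: [-3.2, -0.9, -0.1]
opening: 0.005
finger_force: 1.8
```

Emit:
play_rows(translation=[[-0.0024,0,0.0007],[-0.0024,0,0.0007]], delta_rot=[[0,0,0],[0,0,0]], grip=[-1,-1])

```text
clock: 12.38
tool_pos: [0.5325, -0.1235, 0.1789]
eef_rot: [-0.101, 0.964, 0.026, 0.243]
contact_force: [-0.9, 0.5, -0.2]
opening: 0.005
finger_force: 0.2
```

Emit:
play_rows(translation=[[-0.0024,0,0.0007],[-0.0024,0,0.0007],[0,0,0]], delta_rot=[[0,0,0],[0,0,0],[0,0,0]], grip=[-1,-1,-1])

```text
clock: 12.75
tool_pos: [0.5366, -0.1226, 0.1795]
eef_rot: [-0.101, 0.965, 0.026, 0.243]
contact_force: [0.3, 0.2, -0.4]
opening: 0.006
finger_force: 0.1
```

Run:
```python
from pl import *
mvs([(19,127,28,1),(70,127,28,8),(110,135,28,4)])
im=r.snapshot("side")
cv2.imwrite("pics/s4.png",cv2.resize(cv2.convertScaleAbs(im[150:210,280:360],alpha=1.6),None,fx=8,fy=8,interpolation=cv2.INTER_CUBIC))
for n in("side","top"):
    if n=="top": r.snapshot(n)
    for t in("toggle_tip","guard_lip"): print(n,t,[(np.round(d["point"],3).tolist(),round(d["confidence"],2)) for d in r.look_for(n,t)[:2]])
```

```text
clk 12.75 U: F 21.8 side -0.4 z 127.4 lean 28.3 ytilt 0.1 yaw 11.9 force [ 0.29  0.22 -0.35] q [ 0.93  1.14 -1.31  2.2   1.86  0.89  0.33]
(19, 127, 28, 1) tool mm/row [[-2.5, 0.2, 1.6]] rot/row [-0.07  0.25 -0.25] q [ 0.92  1.14 -1.31  2.19  1.85  0.89  0.34] err mm 1.0
(70, 127, 28, 8) tool mm/row [[5.6, 0.0, -3.0]] rot/row [0. 0. 0.] q [ 0.99  1.13 -1.33  2.31  1.91  0.91  0.27] err mm 1.0
(110, 135, 28, 4) tool mm/row [[7.9, 0.0, -6.5]] rot/row [0. 0. 0.] q [ 1.05  1.11 -1.36  2.4   1.92  0.91  0.23] err mm 1.0
side toggle_tip []
side guard_lip [([0.582, -0.093, 0.144], 0.96), ([0.465, -0.15, 0.028], 0.72)]
top toggle_tip []
top guard_lip [([0.59, -0.109, 0.152], 0.92), ([0.504, -0.28, 0.032], 0.62)]
```

Emit:
play_rows(translation=[[0.0056,0,-0.003],[0.0056,0,-0.003],[0.0056,0,-0.003],[0.0056,0,-0.003],[0.0056,0,-0.003],[0.0056,0,-0.003],[0.0056,0,-0.003],[0.0056,0,-0.003],[0.008,0,-0.0065],[0.008,0,-0.0065],[0.008,0,-0.0065],[0.008,0,-0.0065],[0,0,0],[0,0,0],[0,0,0]], delta_rot=[[0,0,0],[0,0,0],[0,0,0],[0,0,0],[0,0,0],[0,0,0],[0,0,0],[0,0,0],[0,0,0],[0,0,0],[0,0,0],[0,0,0],[0,0,0],[0,0,0],[0,0,0]], grip=[-1,-1,-1,-1,-1,-1,-1,-1,-1,-1,-1,-1,-1,-1,-1])

```text
clock: 14.92
tool_pos: [0.4472, -0.1414, 0.1871]
eef_rot: [-0.101, 0.965, 0.026, 0.243]
contact_force: [1.0, -0.2, 0.3]
opening: 0.005
finger_force: 0.0
```

Run:
```python
from pl import *
state();out=[]
for n,(y0,y1,x0,x1) in {"side":(150,210,280,340),"top":(210,270,305,365)}.items():
    im=r.snapshot(n);old=cv2.imread(f"pics/{n}0.png")
    for i in (old,im): out.append(cv2.resize(cv2.convertScaleAbs(i[y0:y1,x0:x1],alpha=1.6),(390,290),interpolation=cv2.INTER_CUBIC))
    for t in("guard_lip","toggle_tip"): print(n,t,[(np.round(d["point"],3).tolist(),round(d["confidence"],2)) for d in r.look_for(n,t)[:1]])
cv2.imwrite("pics/fin.png",np.vstack([np.hstack(out[:2]),np.hstack(out[2:])]))
```

```text
clk 14.93 U: F 113.1 side 0.1 z 135.0 lean 28.2 ytilt 0.1 yaw 11.9 force [ 0.99 -0.19  0.3 ] q [ 1.05  1.11 -1.36  2.41  1.94  0.92  0.21]
side guard_lip [([0.566, -0.094, 0.136], 0.72)]
side toggle_tip []
top guard_lip [([0.571, -0.113, 0.136], 0.92)]
top toggle_tip []
```

View pics/fin.png

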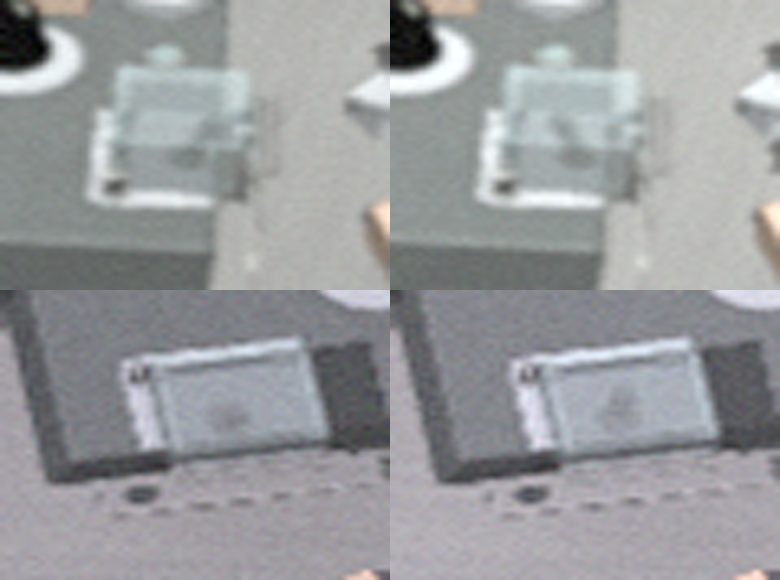

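The guard looks the same as it did shut at the start. The toggle now leans back: its dark spot has moved toward the hinge, to about (565,130) in the side half and (620,395) in the top half. The hand is clear.

```bash
python3 -c "
from plant import r
print(r.finish_job())"
```

```text
the job is handed in; nothing more can be done
None
```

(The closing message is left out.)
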